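Restart the tube warmer under its roll-top cover

TASK

Roll the warmer's slatted cover all the way up, then press the yellow, the blue and the green key fully down, one at a time and in this order, leaving the red key alone. Then roll the cover down again and push it past its spring catch until it is fully home on the sill. Press and close gently, without ramming, and do not disturb the glassware and tube blocks standing around and inside.

Things in the scene. Friction and masses are not known exactly. Their poses are not given: they have to be found in the camera images.
- warmer: The tube warmer, a blue bench cabinet 370 mm deep, 338 mm long, 246 mm high: a flat base 60 mm high, on it a half-drum closed at both ends by half-round cheeks (radius 186 mm, 12 mm thick, inner faces 310 mm apart). A fixed hood covers its back, from 15 degrees behind the top downwards. Origin: centre of its underside; x points to its back, y along the drum, z up
- axis (a point): Middle of the drum's axis, 60 mm above the bench, half-way between the cheeks; axes as the warmer's: x to its back, y along the drum's axis, about which the cover rolls, z up. The cover opens on the front (-x) side
- cover (a joint): The wooden slatted roll-top (tambour) cover, slats' outer radius 170 mm. Angle in rad: 0 = home on the sill at the front, 1.5 = fully rolled up, at its back stop. Stiff running (about 3 N at the handle, plus up to 3 N of weight): it stays where it is left
- sill (a point): Middle of the rubber sill under the cover's front edge, 60 mm above the bench: the stop at cover angle 0, giving about 1 mm per 7 N. Just before it, from about 0.07 to 0.02 rad, a spring catch resists with up to some 15 N at the handle (an end-to-end pinch may slip); pushed past it, the cover snaps in and is held. Left short of the catch it is not shut
- handle (a point): Centre of the cover's orange handle bar, 16 mm thick, 50 mm long, parallel to the drum's axis, 200 mm from it (30 mm off the slats), on two thin posts inset from its free ends; it can be pinched end to end and pivots so as the cover rolls. At cover angle q, in the frame of point axis: (-0.2 cos(0.16+q), 0, 0.2 sin(0.16+q)) m
- key_yellow_top (a point): The yellow key: round cap 26 mm across in a grey housing 44 mm across, on the warmer's floor before the inner tube block, reached when the cover is up. The four keys stand two by two, 52 to 55 mm apart, in any arrangement. The point is the centre of the cap's top, about 78 mm above the bench
- key_blue_top (a point): The blue key: round cap 26 mm across in a grey housing 44 mm across, on the warmer's floor before the inner tube block, reached when the cover is up. The four keys stand two by two, 52 to 55 mm apart, in any arrangement. The point is the centre of the cap's top, about 78 mm above the bench
- key_green_top (a point): The green key: round cap 26 mm across in a grey housing 44 mm across, on the warmer's floor before the inner tube block, reached when the cover is up. The four keys stand two by two, 52 to 55 mm apart, in any arrangement. The point is the centre of the cap's top, about 78 mm above the bench
- key_red_top (a point): The red key: round cap 26 mm across in a grey housing 44 mm across, on the warmer's floor before the inner tube block, reached when the cover is up. The four keys stand two by two, 52 to 55 mm apart, in any arrangement. The point is the centre of the cap's top, about 78 mm above the bench
- key_yellow (a joint): How far the yellow key is pushed down, in m: 0 = up, 0.006 = fully down; springs back; about 2 N to start it, 7 N fully down
- key_blue (a joint): How far the blue key is pushed down, in m: 0 = up, 0.006 = fully down; springs back; about 2 N to start it, 7 N fully down
- key_green (a joint): How far the green key is pushed down, in m: 0 = up, 0.006 = fully down; springs back; about 2 N to start it, 7 N fully down
- key_red (a joint): How far the red key is pushed down, in m: 0 = up, 0.006 = fully down; springs back; about 2 N to start it, 7 N fully down
- inner_block_center (a point): centre of the loose aluminium tube block (61 x 126 x 50 mm) standing inside the warmer behind the keys; a bystander
- white_block_center (a point): centre of the white plastic tube block (76 x 106 x 65 mm) on the bench; a bystander
- tube_rack_center (a point): centre (60 mm up) of the blue metal tube rack with three glass tubes (90 x 226 mm, 154 mm high); a bystander
- spray_can_mid (a point): middle of the upright blue spray can (52 mm across, 170 mm high); a bystander
- amber_bottle_mid (a point): middle of the amber bottle (60 mm across, 140 mm high); a bystander
- beaker_mid (a point): middle of the glass beaker (70 mm across, 90 mm high); a bystander
- jar_mid (a point): middle of the small jar (50 mm across, 60 mm high) standing on the bench beside the front of the warmer; a bystander
Mind the look-alikes: they are no part of the job. What is shaped like the part that bears spray_can_mid but purple is not meant.

How it is judged:
By the outcome, as a careful person would: the job done as asked, in the order asked, and still so for the second after the job is handed in, with the robot touching nothing.
It also fails if it takes over 72 s, if anything falls off the work surface, if the arm or the gripper's body presses on something with over 40 N, if the wrist force passes 120 N, or if a joint passes its speed limit or range.

ROBOT

A 6-joint arm with a two-finger parallel gripper is mounted at the origin on the work surface. World frame = base frame: x ahead of the robot, y to its left, z up, the work surface at z = 0. Lengths are in mm, angles in rad, forces in N, time in s.
With the tool pointing down it reaches from about 275 to 825 mm from the base axis. Payload 5.2 kg.
Tool frame: the origin (TCP) lies at the very end of the fingers, on their centre line; the grasp point (between the pads) lies 19 mm behind it; z points along the fingers, y is the direction in which the jaws open and shut (so a half turn about z gives the same grasp; the last joint's range is limited). The gripper opens to 93 mm and grips with 3 to 60 N. Pads are 15 mm wide; open, the fingers measure 128 mm over their backs; the gripper's body (75 mm by 188 mm) begins 65 mm behind the grasp point.
Start: joints at [1.009, 0.259, 1.535, -0, 1.348, -0.203], TCP at [193.112, 514.988, 218.653] pointing down, gripper open.
Joint ranges: [-3.14, 3.14], [-0.91, 2.08], [0.19, 2.58], [-1.22, 4.36], [0.22, 2.71], [-3.12, 3.12]. Speed limits (rad/s): [2.57, 2.57, 3.14, 3.14, 3.14, 3.14].

INTERFACE

Orientations are given as [roll, pitch, yaw] about the fixed x, y, z axes, in that order (R = Rz(yaw) Ry(pitch) Rx(roll)).
In Python, from bench import robot gives the robot as it stands. The module is installed in compiled form; this text tells all that it offers. Calls block until the motion is done:
- robot.move_ptp(position, orientation): joint-space move of the TCP to a pose.
- robot.move_linear(position, ori=None, speed=150, f_stop=None): straight line of the TCP; ori=None keeps the orientation; speed is the mean speed in mm/s. With f_stop (N) it stops when the force on the tool has changed by that much, and returns True; else False.
- robot.move_j(angles): joint-space move.
- robot.move_gripper(opening): opening from 0.0 (shut) to 1.0 (fully open); the grip force is fixed at half the most; returns when the fingers have stopped.
- robot.sleep(seconds).
- robot.inverse_kinematics(position, orientation): joint angles nearest the present ones, or None.
- robot.get_image(name): name is "scene" or "top" or "wrist"; returns a dict with "img" (400x640x3 uint8, blue, green, red), "fovy" (degrees; the focal length in pixels is half the picture's height over the tangent of half this angle, whatever the lens; pixels are square), "cx", "cy" (the principal point, pixels), "k1" (the pictures are not rectified: a ray, as slopes to the right and down, at radius r is drawn at 1 + k1 r^2 times it, then the intrinsics apply), "eye" and "orientation" of the camera in the world. Camera axes: x right, y down, z forward; pixel columns grow to the right and rows downward; lengths in mm; the calibration is good to about 2 mm. A picture is of the moment at which its call begins. There is no depth.
A pose or a line that the arm cannot do raises robot.MotionError and nothing moves.
- robot.hand_in(): hands the job in, once; it reports no verdict.
Readings, each from a call of its own:
- robot.current_t(): time.
- robot.current_qpos(): joint angles.
- robot.current_joint_vel(): joint speeds.
- robot.current_joint_efforts(): joint torques, N m.
- robot.current_tcp_pos(): TCP position.
- robot.current_eef_rot(): TCP orientation.
- robot.current_contact_force(): force on the tool from outside, world axes, zero at the start.
- robot.current_ft_torque(): the same for the moment, N m.
- robot.current_gripper_width(): opening from 0.0 (shut) to 1.0 (fully open).
Only numpy, scipy, OpenCV 4.12 (cv2) and the standard library are available. Lean on these libraries where they do the work, as an engineer would, in place of code of your own. Each camera call takes 0.05 s, during which the arm holds its last target. There are 200 camera calls.

## Working session

There is one attempt and no reset: what is moved stays moved. The work goes in short steps, each a Python script; the robot and the scene stay as the last script left them, time stands still between calls to the robot, and variables do not carry over. Pictures are saved under pics/ and viewed, about 8 in all and at most 12, crops included, and the job is handed in when it is done.

```bash
mkdir -p pics
cat > h.py <<'E'
import numpy as np, cv2
from bench import robot
from scipy.spatial.transform import Rotation as R
def cam(n):
    d=robot.get_image(n); return d
def K(d):
    f=d["img"].shape[0]/2/np.tan(np.radians(d["fovy"])/2)
    return f
def rot(d):
    o=np.array(d["orientation"],float)
    return o if o.shape==(3,3) else R.from_euler('xyz',o).as_matrix()
def proj(d,P):
    P=np.atleast_2d(P); c=(P-np.array(d["eye"]))@rot(d)
    s=c[:,:2]/c[:,2:]; r2=(s**2).sum(1,keepdims=True)
    return s*(1+d["k1"]*r2)*K(d)+[d["cx"],d["cy"]]
def ray(d,px):
    t=(np.array(px,float)-[d["cx"],d["cy"]])/K(d); s=t.copy()
    for _ in range(30): s=t/(1+d["k1"]*(s@s))
    v=rot(d)@np.array([s[0],s[1],1]); return np.array(d["eye"]),v/np.linalg.norm(v)
def onz(d,px,z):
    e,v=ray(d,px); return e+v*(z-e[2])/v[2]
E
python3 - <<'E'
from h import *
for n in ("scene","top","wrist"):
    d=cam(n); cv2.imwrite(f"pics/{n}0.png",d["img"]); print(n,{k:d[k] for k in d if k!="img"})
print(robot.current_eef_rot(),robot.current_t(),robot.current_contact_force())
E
```

```text
scene {'fovy': 49.16343079872519, 'cx': 323.7605296849166, 'cy': 204.4400464146933, 'k1': 0.029613942807062154, 'eye': array([243.8774099 , -45.76424928, 933.70708345]), 'orientation': array([-2.83430457,  0.00589701, -1.96839323])}
top {'fovy': 54.99472139293439, 'cx': 320.10702543636296, 'cy': 200.82671147729747, 'k1': 0.008975559760131691, 'eye': array([ 413.62223049, -139.22593853, 1065.78309988]), 'orientation': array([-3.04155442, -0.0077633 , -1.57586058])}
wrist {'fovy': 70.60563160354957, 'cx': 317.79250237076644, 'cy': 199.36890778173282, 'k1': -0.010793721750219865, 'eye': array([117.29804867, 542.23526752, 383.20561687]), 'orientation': array([2.84519034e+00, 1.83797122e-03, 1.21191988e+00])}
[-3.14019309e+00 -3.30879445e-04  2.78282425e+00] 0.15 [-0.25517754  0.18617073 -0.7723827 ]
```

View pics/scene0.png

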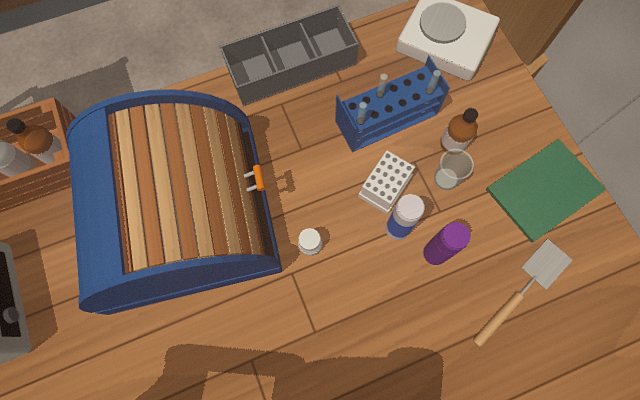

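View pics/top0.png

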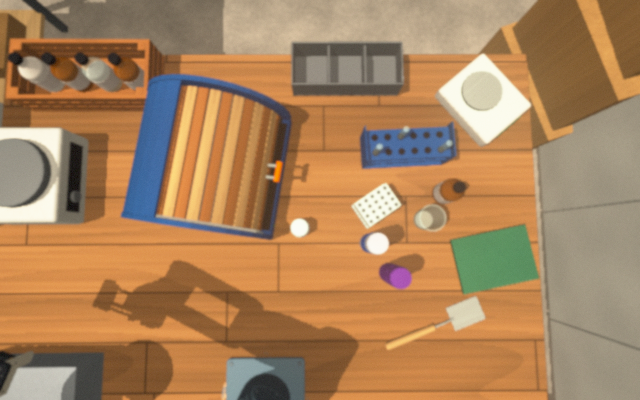

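Scene: warmer at left, front facing right (world -y), orange handle at scene (258,178)/top (277,171). The small white jar is at scene (310,241). Possible mix-ups: purple can (scene 447,243) against the blue can (405,216). There is only one warmer and one orange handle. Next I fit the warmer pose to its blue silhouette.

```bash
cat > fit.py <<'E'
from h import *
from scipy.optimize import minimize, least_squares
def shape():
    P=[[sx*185,sy*169,z] for sx in(-1,1) for sy in(-1,1) for z in(0,60)]
    for a in np.linspace(0,np.pi,60): P+= [[-186*np.cos(a),s*167,60+186*np.sin(a)] for s in(-1,1)]
    return np.array(P,float)
S=shape()
def W(p,P):
    c,s=np.cos(p[2]),np.sin(p[2]); P=np.atleast_2d(P)
    return P@np.array([[c,s,0],[-s,c,0],[0,0,1]])+[p[0],p[1],0]
E
python3 - <<'E'
from fit import *
D={};H={};hp={}
for n in("scene","top"):
    d=D[n]=cam(n); hsv=cv2.cvtColor(d["img"],cv2.COLOR_BGR2HSV)
    m=cv2.inRange(hsv,(100,120,40),(125,255,255))
    k,l,st,c=cv2.connectedComponentsWithStats(m); i=1+np.argmax(st[1:,4])
    pts=np.argwhere(l==i)[:,::-1].astype(np.int32); hh=cv2.convexHull(pts)
    M=np.zeros(m.shape,np.uint8); cv2.fillConvexPoly(M,hh,1); H[n]=M
    o=cv2.inRange(hsv,(5,200,150),(16,255,255)); o[:, :200]=0
    k,l,st,c=cv2.connectedComponentsWithStats(o); j=1+np.argmax(st[1:,4]); hp[n]=c[j]; print(n,st[i],st[j],c[j])
def cost(p):
    t=0
    for n in D:
        q=cv2.convexHull(proj(D[n],W(p,S)).astype(np.float32))
        M=np.zeros(H[n].shape,np.uint8); cv2.fillConvexPoly(M,np.round(q*16).astype(np.int32),1,shift=4)
        t+=(M!=H[n]).sum()
    return t
best=min((minimize(cost,[540,170,y],method="Nelder-Mead",options=dict(initial_simplex=[[540,170,y],[580,170,y],[540,210,y],[540,170,y+.2]])) for y in(1.2,1.5,1.8)),key=lambda r:r.fun)
p=best.x;print(p,best.fun)
# handle triangulation
A=0;b=0
for n in D:
    e,v=ray(D[n],hp[n]); Q=np.eye(3)-np.outer(v,v);A=A+Q;b=b+Q@e
X=np.linalg.solve(A,b);print("handle tri",X,"model",W(p,[-200*np.cos(.16),0,60+200*np.sin(.16)]))
for n in D:
    im=cv2.resize(D[n]["img"],None,fx=2,fy=2)
    q=cv2.convexHull((proj(D[n],W(p,S))*2).astype(np.float32)).astype(np.int32); cv2.polylines(im,[q],True,(0,255,0),1)
    for P in(W(p,[-200*np.cos(.16),y,60+200*np.sin(.16)]) for y in(-25,25)): cv2.circle(im,tuple(int(v) for v in proj(D[n],P)[0]*2),2,(255,0,255),-1)
    D[n]["o"]=im
cv2.imwrite("pics/fit.png",np.hstack([D["scene"]["o"][150:640,120:580][:480,:400+0],D["top"]["o"][120:600,230:630]]))
np.save("p.npy",p)
print("jar",onz(D["scene"],(310,236),60),onz(D["top"],(299.5,227),60))
E
```

```text
Traceback (most recent call last):
IndexError: index 10 is out of bounds for axis 0 with size 2
```

```bash
cat > fit2.py <<'E'
from fit import *
D={};H={};hp={}
for n in("scene","top"):
    d=D[n]=cam(n); hsv=cv2.cvtColor(d["img"],cv2.COLOR_BGR2HSV)
    m=cv2.inRange(hsv,(100,120,40),(125,255,255))
    k,l,st,c=cv2.connectedComponentsWithStats(m); i=1+np.argmax(st[1:,4]); print(n,st[i])
    pts=np.argwhere(l==i)[:,::-1].astype(np.int32); hh=cv2.convexHull(pts)
    M=np.zeros(m.shape,np.uint8); cv2.fillConvexPoly(M,hh,1); H[n]=M
    o=cv2.inRange(hsv,(5,200,150),(16,255,255)); o[:, :200]=0
    k,l,st,c=cv2.connectedComponentsWithStats(o); j=1+np.argmax(st[1:,4]); hp[n]=c[j]; print(st[j],c[j])
def cost(p):
    t=0
    for n in D:
        q=cv2.convexHull(proj(D[n],W(p,S)).astype(np.float32))
        M=np.zeros(H[n].shape,np.uint8); cv2.fillConvexPoly(M,np.round(q*16).astype(np.int32),1,shift=4)
        t+=(M!=H[n]).sum()
    return t
best=min((minimize(cost,[540,170,y],method="Nelder-Mead",options=dict(initial_simplex=[[540,170,y],[580,170,y],[540,210,y],[540,170,y+.2]])) for y in(1.2,1.5,1.8)),key=lambda r:r.fun)
p=best.x;print(p,best.fun)
A=0;b=0
for n in D:
    e,v=ray(D[n],hp[n]); Q=np.eye(3)-np.outer(v,v);A=A+Q;b=b+Q@e
X=np.linalg.solve(A,b);print("handle tri",X,"model",W(p,[-200*np.cos(.16),0,60+200*np.sin(.16)]))
for n in D:
    im=cv2.resize(D[n]["img"],None,fx=2,fy=2)
    q=cv2.convexHull((proj(D[n],W(p,S))*2).astype(np.float32)).astype(np.int32); cv2.polylines(im,[q],True,(0,255,0),1)
    for y in(-25,25):
        P=W(p,[-200*np.cos(.16),y,60+200*np.sin(.16)]); cv2.circle(im,tuple(int(v) for v in proj(D[n],P)[0]*2),2,(255,0,255),-1)
    D[n]["o"]=im
cv2.imwrite("pics/fit.png",np.hstack([D["scene"]["o"][160:640,200:600],D["top"]["o"][100:580,230:630]]))
np.save("p.npy",p)
print("jar",onz(D["scene"],(310,236),60),onz(D["top"],(299.5,227),60))
E
python3 fit2.py
```

```text
scene [  67   90  133  217 8138]
[253 165  12  26 171] [258.34502924 177.02923977]
top [ 123   75  111  154 4632]
[273 161   9  21  62] [278.25806452 171.27419355]
[612.21245254 139.19108541   1.41669817] 26824.0
handle tri [580.41226788 -44.12390936 135.69121435] model [[581.90674621 -55.91471288  91.86364132]]
jar [449.90731591 -96.10922766  60.        ] [446.06945367 -93.37703939  60.        ]
```

View pics/fit.png

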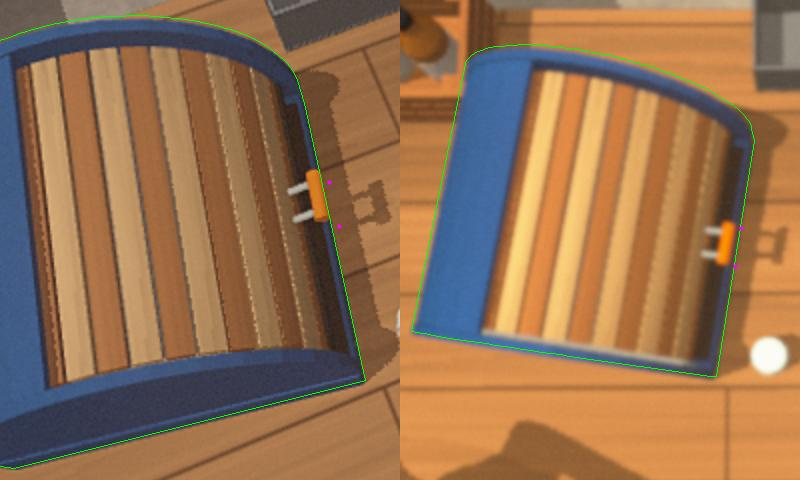

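The outline fits closely. The triangulated handle sits at z≈136, so the cover starts at about q≈0.23, not closed. I'll refine with a better mask and check IK for the handle path.

```bash
cat >> fit.py <<'E'
def hnd(p,q,dr=0): return W(p,[-(200+dr)*np.cos(.16+q),0,60+(200+dr)*np.sin(.16+q)])[0]
def ori(p,t,s=1):
    lx=np.array([np.cos(p[2]),np.sin(p[2]),0]); ly=s*np.array([-np.sin(p[2]),np.cos(p[2]),0])
    z=np.sin(t)*lx-np.cos(t)*np.array([0,0,1.]); M=np.c_[np.cross(ly,z),ly,z]
    return R.from_matrix(M).as_euler('xyz'),z
E
sed -i 's/    pts=np.argwhere.*/    near=cv2.dilate(cv2.fillConvexPoly(np.zeros(m.shape,np.uint8),cv2.convexHull(proj(d,W(np.load("p.npy"),S)).astype(np.float32)).astype(np.int32),255),np.ones((9,9)));m=cv2.inRange(hsv,(100,90,20),(130,255,255))\&near;m=cv2.morphologyEx(m,cv2.MORPH_OPEN,np.ones((3,3)));pts=np.argwhere(m>0)[:,::-1].astype(np.int32).copy(); hh=cv2.convexHull(pts)/' fit2.py
sed -i 's/\[540,170,y\],\[580,170,y\],\[540,210,y\],\[540,170,y+.2\]/[612,139,1.41],[622,139,1.41],[612,149,1.41],[612,139,1.46]/;s/for y in(1.2,1.5,1.8)/for y in(1.4,)/' fit2.py
cat >> fit2.py <<'E'
L=R.from_euler('z',-p[2]).apply(X-[p[0],p[1],60]);print("handle local",L,"r",np.hypot(L[0],L[2]),"q",np.arctan2(L[2],-L[0])-.16)
for t in(0,.3,.6):
  for s in(1,-1):
    o,z=ori(p,t,s); r=[robot.inverse_kinematics(hnd(p,q)+19*z,o) for q in(0,.23,.6,1,1.5)]
    print(t,s,[None if a is None else np.round(a,2) for a in(r[0],r[-1])],[a is not None for a in r])
E
python3 fit2.py
```

```text
scene [  67   90  131  217 8176]
[253 165  12  26 174] [258.32758621 177.1091954 ]
top [ 123   75  112  154 4634]
[273 161   9  21  58] [278.31034483 170.75862069]
[611.47212017 138.59724367   1.41201626] 11034.0
handle tri [582.58193504 -43.86383855 130.38185642] model [[580.25328049 -56.36452799  91.86364132]]
jar [449.90731591 -96.10922766  60.        ] [446.06945367 -93.37703939  60.        ]
handle local [-184.73382231   -0.32283142   70.38185642] r 197.6871033127615 q 0.20401236281069232
0 1 [array([-0.29,  0.45,  1.64, -0.  ,  1.05,  3.01]), array([ 0.07,  0.4 ,  1.28, -0.  ,  1.46, -2.91])] [True, True, True, True, True]
0 -1 [array([-0.29,  0.45,  1.64, -0.  ,  1.05, -0.13]), array([ 0.07,  0.4 ,  1.28, -0.  ,  1.46,  0.23])] [True, True, True, True, True]
0.3 1 [array([-0.46,  0.47,  1.65,  0.32,  1.13,  2.69]), None] [True, True, True, True, False]
0.3 -1 [array([-0.46,  0.47,  1.65,  0.32,  1.13, -0.46]), array([-0.09,  0.35,  1.4 ,  0.3 ,  1.39,  0.01])] [True, True, True, True, True]
0.6 1 [array([-0.61,  0.56,  1.64,  0.56,  1.29,  2.44]), array([-0.26,  0.35,  1.51,  0.61,  1.39,  2.9 ])] [True, True, True, True, True]
0.6 -1 [array([-0.61,  0.56,  1.64,  0.56,  1.29, -0.71]), array([-0.26,  0.35,  1.51,  0.61,  1.39, -0.24])] [True, True, True, True, True]
```

Run:
```python
from fit import *
p=np.load("p.npy"); q=.205
robot.move_linear([193,515,400],speed=200)
o,z=ori(p,.3,-1); g=hnd(p,q,-1)+14*z
a=g-100*z
robot.move_ptp(a+[0,0,130],o); robot.move_linear(a,speed=150)
d=cam("wrist"); im=d["img"].copy()
for y in(-25,25):
    P=W(p,[-199*np.cos(.16+q),y,60+199*np.sin(.16+q)]); cv2.circle(im,tuple(int(v) for v in proj(d,P)[0]),3,(255,0,255),-1)
cv2.imwrite("pics/w1.png",im); print(robot.current_t(),robot.current_tcp_pos(),a,robot.current_gripper_width())
```

```text
5.0333 [578.72417428 -70.2774982  214.36477334] [578.06183834 -70.05009245 213.19184767] 0.9990048069086176
```

View pics/w1.png

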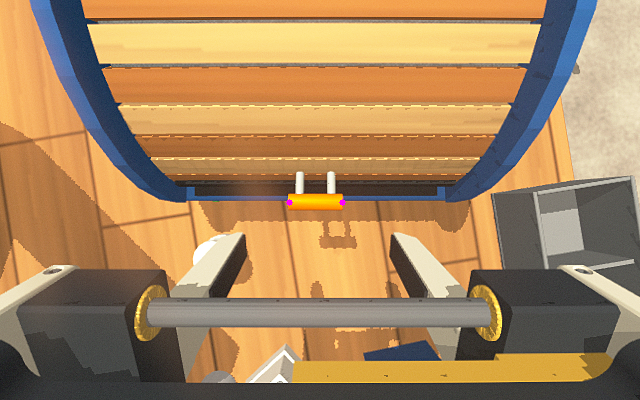

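Wrist view: the handle bar runs (289,202)–(343,202), right on the predicted magenta ends; the jar at (210,245) is lower and clear. Next: grasp, then a short lift test.

Run:
```python
from fit import *
p=np.load("p.npy"); q=.205; o,z=ori(p,.3,-1)
print(robot.move_linear(hnd(p,q,-1)+14*z,speed=80,f_stop=8))
robot.move_gripper(0.4); print(robot.current_gripper_width(),robot.current_contact_force(),robot.current_tcp_pos())
for q in (.3,.4):
    print(robot.move_linear(hnd(p,q,-1)+14*z,speed=60,f_stop=25),robot.current_contact_force(),robot.current_gripper_width())
for a in np.linspace(.55,1.5,7):
    s=robot.move_linear(hnd(p,a,-1)+14*z,speed=80,f_stop=25); print(round(a,2),s,robot.current_contact_force().round(1),robot.current_gripper_width())
    if s: break
d=cam("scene"); cv2.imwrite("pics/s2.png",d["img"]); print(robot.current_t(),robot.current_tcp_pos()-14*z,hnd(p,1.5,-1))
```

```text
False
0.5361594764755416 [-5.76946332 -1.08980167  1.45760223] [580.86246718 -40.60809346 117.2414039 ]
False [-7.04542069 -0.59839253  1.00857375] 0.5317283627685958
False [-7.34916577  1.1358352   1.35722185] 0.5339100253968533
0.55 False [-6.6  2.7  0. ] 0.5337631966004285
0.71 False [-5.6  3.5 -1.3] 0.5332763851629548
0.87 False [-5.5  3.7 -0.8] 0.5342436958393909
1.02 False [-4.9  3.4 -1.5] 0.5368333776711439
1.18 False [-6.6  2.8 -0.2] 0.5367530129041884
1.34 False [-6.7  3.2  0.4] 0.5290214640004653
1.5 False [-5.4  3.3  1.7] 0.5353119382322855
11.9667 [612.61189685 159.00441859 259.87356909] [614.27516023 156.10223949 258.20877399]
```

View pics/s2.png

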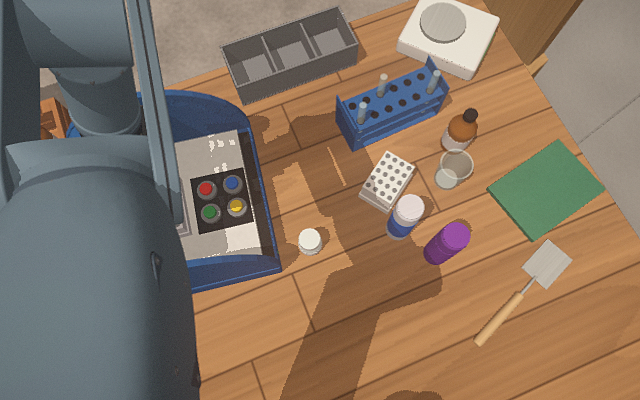

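Scene: the cover is up and the four keys show: red (206,188), blue (232,184), green (210,212), yellow (237,207). I'll nudge it against the back stop, release, back off and look with the wrist camera.

```bash
cat > keys.py <<'E'
from fit import *
RNG={"yellow":[(22,150,120),(33,255,255)],"blue":[(100,150,90),(122,255,255)],"green":[(45,120,60),(80,255,255)],"red":[(0,170,110),(6,255,255)]}
def keys(d,p,zz=78):
    hsv=cv2.cvtColor(d["img"],cv2.COLOR_BGR2HSV); out={}
    roi=cv2.fillConvexPoly(np.zeros(hsv.shape[:2],np.uint8),cv2.convexHull(proj(d,W(p,[[x,y,78] for x in(-168,-30) for y in(-110,110)])).astype(np.float32)).astype(np.int32),255)
    for c,(a,b) in RNG.items():
        m=cv2.morphologyEx(cv2.inRange(hsv,a,b)&roi,cv2.MORPH_OPEN,np.ones((3,3)))
        k,l,st,ce=cv2.connectedComponentsWithStats(m)
        if k<2: continue
        j=1+np.argmax(st[1:,4]); out[c]=(ce[j],st[j,4],onz(d,ce[j],zz))
    return out
E
python3 - <<'E'
from keys import *
p=np.load("p.npy"); o,z=ori(p,.3,-1)
print(robot.move_linear(hnd(p,1.56,-1)+14*z,speed=30,f_stop=10),robot.current_contact_force(),robot.current_tcp_pos()-14*z,hnd(p,1.5,-1))
robot.move_gripper(1.0); c=robot.current_tcp_pos()
robot.move_linear(c-90*z,speed=150)
robot.move_ptp(W(p,[-170,0,330])[0],o)
L=lambda v:R.from_euler('z',-p[2]).apply(v-[p[0],p[1],0])
for n in("wrist","scene","top"):
    d=cam(n); cv2.imwrite(f"pics/{n}3.png",d["img"])
    for k,v in keys(d,p).items(): print(n,k,v[0].round(1),v[1],v[2].round(1),L(v[2]).round(1))
print(robot.current_t())
E
```

```text
True [-1.21744759 -1.76820623  5.47604744] [613.3630465  164.27979979 259.3426917 ] [614.27516023 156.10223949 258.20877399]
wrist yellow [299.8 189.1] 203 [565.3  20.7  78. ] [-123.7   27.    78. ]
wrist blue [333.6 189. ] 194 [616.6  12.5  78. ] [-123.7  -25.    78. ]
wrist green [299.9 153.3] 199 [574.1  74.9  78. ] [-68.8  26.8  78. ]
wrist red [333.5 153.4] 209 [625.1  66.6  78. ] [-68.9 -24.8  78. ]
top green [234.6 178.4] 42 [572.1  73.9  78. ] [-70.1  28.6  78. ]
top red [238.4 159.1] 45 [622.9  64.9  78. ] [-71.  -22.9  78. ]
14.775
```

View pics/wrist3.png

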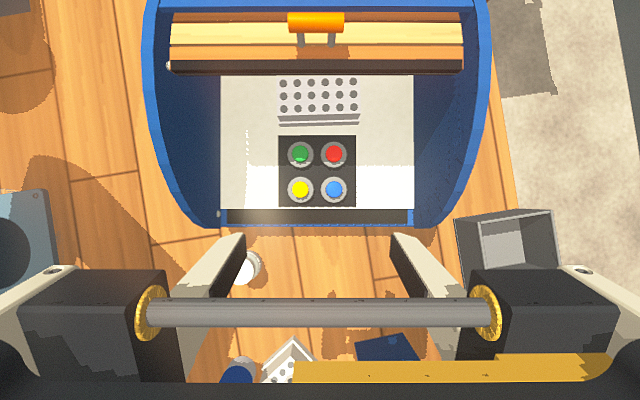

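Wrist view: the four keys are clear: green (300,153), red (333,153), yellow (300,189), blue (334,189). The inner block is behind them, and the cover is at its back stop (stopped by force at q≈1.54). Next: press yellow.

```bash
cat > press.py <<'E'
from keys import *
p=np.load("p.npy"); KX={"yellow":(-124,27.2),"blue":(-124,-24.6),"green":(-69.2,27.2)}
o,z=ori(p,.15,-1)
def press(k):
    x,y=KX[k]; P=lambda h:W(p,[x,y,h])[0]
    robot.move_linear(P(105),o,speed=140); 
    robot.move_linear(P(86),speed=60); b=robot.current_contact_force()
    s=[]
    c=robot.move_linear(P(77),speed=15,f_stop=1.5); s.append((c,robot.current_tcp_pos()[2].round(2)))
    c=robot.move_linear(P(60),speed=15,f_stop=10); s.append((c,robot.current_tcp_pos()[2].round(2)))
    print(k,s,(robot.current_contact_force()-b).round(1)); robot.sleep(.15); print(robot.current_tcp_pos().round(1),(robot.current_contact_force()-b).round(1))
    if k=="yellow": cv2.imwrite("pics/press.png",cam("wrist")["img"])
    robot.move_linear(P(105),speed=80); print(robot.current_t())
E
python3 - <<'E'
from press import *
robot.move_gripper(0.0)
robot.move_ptp(W(p,[-140,27,200])[0],o)
press("yellow")
E
```

```text
yellow [(True, np.float64(82.25)), (True, np.float64(77.29))] [-0.9  0.4  5.3]
[565.5  20.4  77.3] [-1.9  0.4  6.9]
19.8417
```

View pics/press.png

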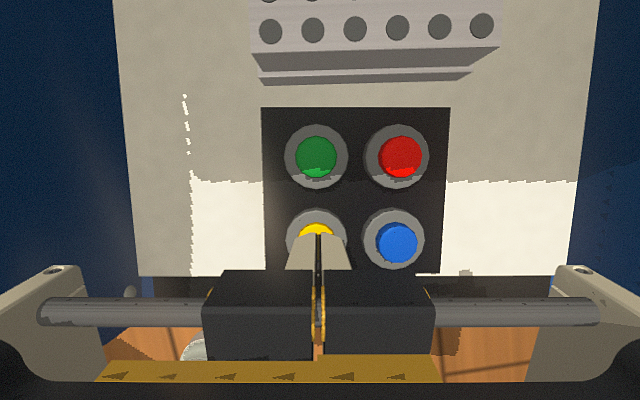

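The press was on the yellow cap, but the settled force was only 6.9 N, so it may not have bottomed. I'll press it again in small steps until the force jumps at the stop.

```bash
python3 - <<'E'
s=open('press.py').read()
a=s.index("    c=robot.move_linear(P(60)"); b=s.index("    if k==")
s=s[:a]+'''    h=s[0][1]
    while h>71:
        h-=.8; robot.move_linear(P(h),speed=12,f_stop=14); robot.sleep(.05)
        f=(robot.current_contact_force()-b)[2]; s.append((round(float(robot.current_tcp_pos()[2]),1),round(float(f),1)))
        if f>11: break
    print(k,s)
'''+s[b:].replace("pics/press.png","pics/press2.png")
open('press.py','w').write(s)
E
python3 - <<'E'
from press import *
press("yellow")
E
```

```text
yellow [(True, np.float64(82.3)), (81.8, 4.4), (80.9, 3.4), (80.1, 5.0), (79.3, 5.0), (78.5, 5.8), (77.8, 7.1), (77.2, 9.0), (77.1, 12.5)]
23.9
```

Clear hard stop at 77.1 with the force jumping to 12.5 N, so yellow is fully down. Next: blue and green.

Run:
```python
from press import *
press("blue")
press("green")
robot.move_linear(W(p,[-110,10,230])[0],speed=150)
robot.move_ptp(W(p,[-250,0,330])[0],ori(p,.3,-1)[0])
robot.move_gripper(1.0)
d=cam("wrist"); cv2.imwrite("pics/w4.png",d["img"]); print(robot.current_t(),robot.current_contact_force())
```

```text
blue [(True, np.float64(82.3)), (81.8, 1.9), (80.9, 2.6), (80.1, 3.7), (79.3, 4.6), (78.6, 5.2), (77.9, 5.1), (77.3, 6.6), (77.1, 9.9), (77.0, 14.2)]
28.4833
green [(True, np.float64(82.26)), (81.8, 3.5), (80.8, 4.3), (80.0, 6.8), (79.2, 6.1), (78.5, 6.4), (77.8, 7.0), (77.2, 7.5), (77.1, 12.1)]
32.9333
36.225 [ 0.77279137  0.61738968 -0.35723136]
```

View pics/w4.png

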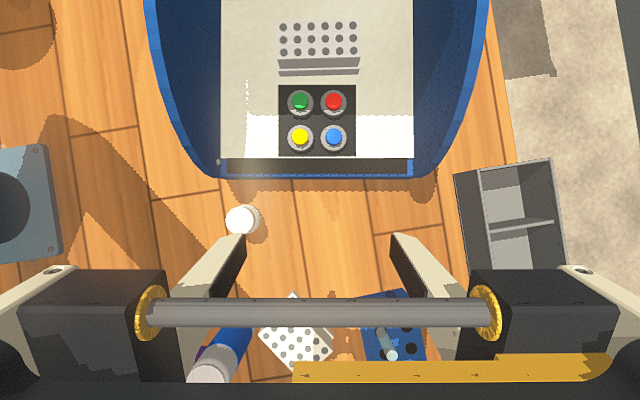

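All three keys bottomed; red was not touched and everything else stands where it was. Now I'll re-grasp the handle and roll the cover down to just short of the catch.

Run:
```python
from fit import *
p=np.load("p.npy"); o,z=ori(p,.3,-1)
g=hnd(p,1.52,-1)+14*z
robot.move_ptp(g-90*z,o)
print(robot.move_linear(g,speed=100,f_stop=8))
robot.move_gripper(0.4); print(robot.current_gripper_width())
for a in np.linspace(1.4,.13,9):
    s=robot.move_linear(hnd(p,a,-1)+14*z,speed=85,f_stop=25); print(round(a,2),s,robot.current_contact_force().round(1),round(robot.current_gripper_width(),3))
    if s: break
robot.move_gripper(1.0)
c=robot.current_tcp_pos(); robot.move_linear(c-70*z,speed=150)
cv2.imwrite("pics/w5.png",cam("wrist")["img"]); print(robot.current_t(),c-14*z,hnd(p,.13,-1))
```

```text
False
0.5344252821799671
1.4 False [-5.7  1.  -0.1] 0.532
1.24 False [-5.6  1.1 -1.9] 0.536
1.08 False [-4.3  1.2 -2.2] 0.533
0.92 False [-5.1  1.2 -2.7] 0.534
0.76 False [-5.4  0.2 -2.7] 0.535
0.61 False [-6.4 -0.7 -1.3] 0.535
0.45 False [-6.4 -1.3 -1.2] 0.532
0.29 False [-5.8 -3.6 -0.5] 0.532
0.13 False [-5.6 -3.1 -2.3] 0.532
45.175 [581.32527777 -49.68819652 116.90305685] [581.32132701 -49.69457339 116.9044928 ]
```

View pics/w5.png

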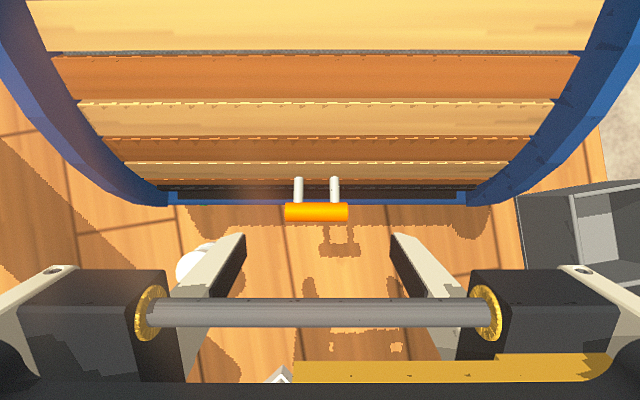

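The cover is down to q≈0.13, with the bar at (316,212) and free of the gripper. Next: close the fingers and push from above through the catch.

Run:
```python
from fit import *
p=np.load("p.npy"); o,z=ori(p,.12,-1)
def T(q,h=0):  # tip on upper side of bar
    a=.16+q; return W(p,[-199*np.cos(a)+8*np.sin(a),0,60+199*np.sin(a)+9*np.cos(a)+h])[0]
robot.move_gripper(0.0)
robot.move_ptp(T(.13,50),o); robot.move_linear(T(.13,8),speed=80)
b=robot.current_contact_force()
for q in(.10,.08,.06,.045,.03,.015,0,-.01,-.02):
    s=robot.move_linear(T(q),speed=25,f_stop=28); print(q,s,(robot.current_contact_force()-b).round(1),(robot.current_tcp_pos()-T(q)).round(1))
    if s or (q<.02 and (robot.current_contact_force()-b)[2]>22): break
print(robot.current_t())
```

```text
0.1 False [ 1.2 -1.   0.4] [-0.2  0.4 -0.3]
0.08 False [ 0.4 -0.3 -0.5] [-0.3  0.2 -0.4]
0.06 False [-0.1  1.3  2.7] [0.1 0.2 0.3]
0.045 False [0.4 1.6 3.2] [0.1 0.3 0.4]
0.03 False [ 0.9 -0.7 -0.1] [-0.  -0.1 -0.2]
0.015 False [ 0.6 -0.8  0.3] [-0.2 -0.2 -0.6]
0 False [ 1.6 -0.8  0.3] [-0.3 -0.  -0.5]
-0.01 False [ 0.4 -0.5 -0.8] [-0.2  0.  -0.2]
-0.02 False [-0.2  0.4  4.1] [0.2 0.  0.6]
50.4833
```

Run:
```python
from fit import *
p=np.load("p.npy")
d=cam("scene"); cv2.imwrite("pics/s6.png",np.hstack([cv2.resize(d["img"][120:270,190:340],(390,390),interpolation=cv2.INTER_CUBIC),cv2.resize(cam("wrist")["img"][140:340,200:400],(390,390))]))
print(robot.current_tcp_pos(),robot.current_contact_force())
```

```text
[580.76444423 -54.83615265  97.24186194] [-1.53473703  0.74274552  4.78357772]
```

View pics/s6.png

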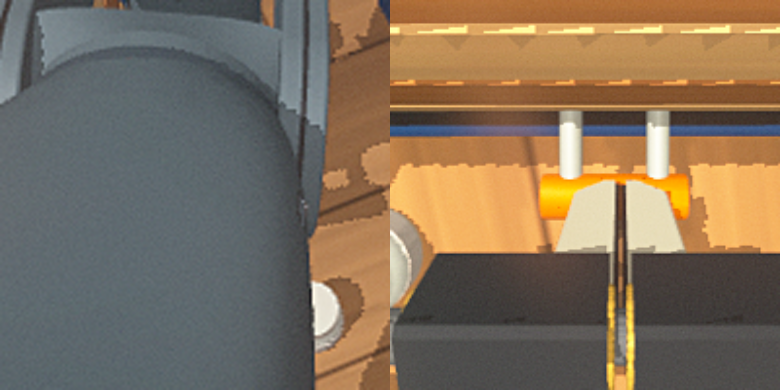

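The fingertips are on the bar with only about 4 N so far. I'll keep pushing until there is a catch peak and a firm stop.

Run:
```python
from fit import *
p=np.load("p.npy"); c=robot.current_tcp_pos()
for i in range(1,22):
    robot.move_linear(c-[0,0,.7*i],speed=15,f_stop=28); robot.sleep(.03)
    f=robot.current_contact_force(); print(robot.current_tcp_pos()[2].round(1),f.round(1))
    if f[2]>24: break
print(robot.current_t())
```

```text
97.1 [-2.   0.6  6.9]
96.9 [-3.4  0.8  8.8]
96.6 [-3.9  0.2 12. ]
96.4 [-5.5 -0.5 14.7]
96.1 [-6.5  0.9 17.8]
95.8 [-7.6  0.4 20.6]
95.4 [-8.5 -0.  23. ]
95.0 [-9.6  0.8 24.6]
52.85
```

The stop is firm: about 20 N over 2 mm, which matches the sill's stiffness. The earlier 3 N → 0 drop matches the catch snapping in. I'll back off and check the cover from a clear arm pose.

Run:
```python
from fit import *
p=np.load("p.npy"); c=robot.current_tcp_pos()
robot.move_linear(c+[0,0,3],speed=20); print(robot.current_contact_force().round(1))
robot.move_linear(c-[0,10,-130],speed=150)
d=cam("wrist"); w=d["img"][60:360,120:520].copy()
robot.move_ptp([300,-250,420],robot.current_eef_rot())
hp={};A=0;b=0
for n in("scene","top"):
    d=cam(n); hsv=cv2.cvtColor(d["img"],cv2.COLOR_BGR2HSV)
    o=cv2.inRange(hsv,(5,200,150),(16,255,255)); o[:,:200]=0;o[:150]=0;o[230:]=0
    k,l,st,ce=cv2.connectedComponentsWithStats(o); j=1+np.argmax(st[1:,4]); print(n,st[j],ce[j],[proj(d,hnd(p,q))[0].round(1) for q in(0,.07)])
    e,v=ray(d,ce[j]); Q=np.eye(3)-np.outer(v,v);A=A+Q;b=b+Q@e
    if n=="scene": s=d["img"].copy()
X=np.linalg.solve(A,b);L=R.from_euler('z',-p[2]).apply(X-[p[0],p[1],60]);print(L,np.arctan2(L[2],-L[0])-.16)
cv2.imwrite("pics/end.png",np.hstack([cv2.resize(s[80:280,60:330],(400,300)),w])); print(robot.current_t())
```

```text
[-0.5 -0.3  2.7]
scene [262 172  11  25 159] [267.2327044  183.40251572] [array([267.5, 182.7]), array([265.3, 180.6])]
top [281 165   8  21  53] [285.30188679 175.13207547] [array([284.5, 174.2]), array([283. , 173.1])]
[-198.12361208    1.41326152   30.68380445] -0.006348677567248273
55.9083
```

View pics/end.png

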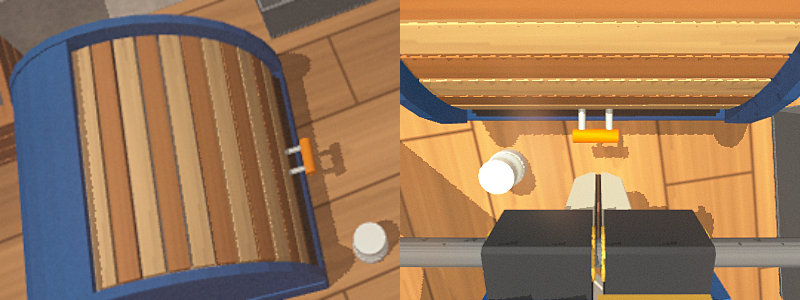

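The handle triangulates to q≈-0.006 (home), about 0.08 rad below the catch's start. The jar is standing and the arm is clear of everything.

```bash
python3 -c "
from h import *
robot.hand_in(); print(robot.current_t(),robot.current_contact_force())"
```

```text
the job is handed in; nothing more can be done
the job is handed in; nothing more can be done
```

I rolled the cover up to its back stop, pressed yellow, blue and green in that order, rolled the cover back down and pushed it onto the sill. I handed the job in shortly after 56 s, with the arm clear of everything.

- **Keys:** each one reached a hard stop about 5 to 6 mm down, at 12–14 N. I pressed yellow twice before going on to blue, because the first press settled at 6.9 N and I could not be sure it was fully down. Red was not touched.
- **Cover:** the two fixed cameras put the handle at about -0.006 rad, which is home. The last push met a firm stop like the sill's, at about 25 N.
- **Catch:** I did not see its 15 N peak. My force readings, taken between small steps, showed only 3 N and then a drop to zero, which fits it having snapped in.
- **Heights:** the keys met the fingertips 3–4 mm higher than the given 78 mm, and the handle bar about 3 mm lower than my model. Neither affected the job.
- **Bystanders:** I saw no disturbance in any picture. My last pictures showed the jar; the inner block and the other bench items I last saw, some only in part, before closing the cover.

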